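# Screw the filler cap onto the gear unit

## Robot

A 6-joint arm with a two-finger parallel gripper is mounted at the origin on the work surface. World frame = base frame: x ahead of the robot, y to its left, z up, the work surface at z = 0. Lengths are in m, angles in degrees, forces in N, time in s.
With the tool pointing down it reaches from about 0.35 to 0.875 m from the base axis. Payload 4.2 kg.
Tool frame: the origin (TCP) lies on the centre line of the jaws, within the pads' length; the fingertips stand 8 mm ahead of it and the grasp point (between the pads) lies 11 mm behind it; z points along the fingers, y is the direction in which the jaws open and shut (so a half turn about z gives the same grasp; the last joint's range is limited). The gripper opens to 87 mm and grips with 3 to 60 N. Pads are 19 mm wide; open, the fingers measure 117 mm over their backs; the gripper's body (75 mm by 190 mm) begins 51 mm behind the grasp point.
Start: joints at [-60.47, 22.042, 0.453, 0, -68.411, -14.817], TCP at [0.159, -0.604, 0.231] pointing down, gripper open.
Joint ranges: [-179.83, 179.83], [-69.29, 118.12], [-61.27, 80.66], [-181.25, 117.63], [-171.15, -9.14], [-177.46, 177.46]. Speed limits (degrees/s): [159.86, 159.86, 180, 180, 180, 180].

## Interface

Orientations are given as a 3x3 rotation matrix whose columns are the frame's x, y, z axes.
In Python, from station import sense, capture, finish_job, recognise gives the robot as it stands.
- The arm moves only by the tool apply_moves, never from a script. Its argument "plan" is a list that holds one entry, the list of rows, each a list of 7 numbers: the opening in per cent of the stroke, from 0 (shut) to 100 (fully open), then the shift along the world's x, y, z in units of 25 mm (1.0 is 25 mm), then the turn, a rotation vector about the world's x, y, z in rad. A call has 1 to 12 rows; each row shifts and turns the pose as measured when the row begins; what a row does not reach is not made up. A row lasts 1/12 s, in which the tool goes at most 41.7 mm and 7.16 degrees, less where a joint would pass 70% of its speed; a pose out of reach is approached as far as the arm can. A call is refused whole if a number of a shift passes 1 or a number of a turn 0.125, either way. A call with a gripper value outside its range is refused whole. The fingers move at their own pace and stop on an object; the grip force is fixed at half the most. Time passes only in rows, so rows that do not move let the fingers close. It gives the time, the measured TCP pose, the force and the opening at its end, in the units of the state.
- sense(): the state, without advancing time (a new reading comes with each control period).
- capture(name): name is "scene" or "side" or "wrist"; returns a dict with "pixels" (480x640x3 uint8, red, green, blue), "depth" (480x640 float32, m along the optical axis (not along the pixel's ray), 0 where there is no reading), "mtx" (3x3 intrinsics, pixels), "distortion" ([k1, k2, p1, p2, k3] as OpenCV has them; the pictures are not rectified), "R" (3x3) and "t" (3): a world point X has camera coordinates R X + t; the wrist camera has in their place "mount" (4x4, takes a point from camera to tool coordinates, whose origin is the TCP and whose axes are the flange's). Camera axes: x right, y down, z forward; pixel columns grow to the right and rows downward; lengths in m; the calibration is good to about 2 mm. A picture is of the moment at which its call begins: read the wrist's pose just before it.
- finish_job(): hands the job in, once; it reports no verdict.
Trained networks look in a picture, given as the dict that the camera call returned (one of the last four; its "shot" number tells which), for a name from the list of things; names that differ only in an ending like _2 or _b are one class to them, and where a whole thing is asked for, a point or a joint stands for the part that bears it (a point fixed in the world has none). Each returns a list of dicts, best first, with "score" (0 to 1); they miss things now and then, are a little off and sometimes report something else, mostly with a low value. They report only what shows in the picture. A call takes as long as a camera call. They do not tell look-alikes from the thing itself.
- recognise(label, picture): "at" ([x, y, z] in m, in the coordinates of the camera as it stood for that picture, good to about 4 mm: the middle of the surface that is visible of it).
The state is a dict: "time_s": time; "joints": joint angles; "joint_velocities": joint speeds; "effort": joint torques, N m; "tcp_pos": TCP position; "ee_rot": TCP orientation; "wrist_force": force on the tool from outside, world axes, zero at the start; "moment": the same for the moment, N m; "gripper_width": opening from 0.0 (shut) to 1.0 (fully open).
Only numpy, scipy, OpenCV 4.12 (cv2) and the standard library are available. Lean on these libraries where they do the work, as an engineer would, in place of code of your own. Each camera call takes 0.05 s, during which the arm holds its last target.

## Task

Pick the hex-headed filler cap out of the parts tray, set it upright on the gear unit's threaded neck so that its lugs rest on top of the threads, and let go. Take it again by the hex, turn it backward (anticlockwise from above) until the lugs drop off the thread starts, then screw it clockwise fully home against the stops and let go. Leave the spanner, the screwdriver and the jar where they are.

Things in the scene. Friction and masses are not known exactly. Their poses are not given: they have to be found in the camera images.
- cap_mid (a point): Loose steel filler cap, 0.22 kg, 56 mm high: an inverted cup (73 mm outside, 65 inside, 32 high, 28 deep) with a solid hexagon on top (34 across flats, 24 high). Point: on its axis, 28 mm above the lower edge; z up. Hex flats face its x axis and every 60 deg from it. Same after half a turn. Starts mouth down on the tray floor, any yaw; the only part with a tall hexagon on a round skirt.
- cap_lug (a point): One of the cap's two thread lugs (the other is opposite, at -x): a round pin 5 mm thick pointing inward, from the skirt to 24.5 mm from the axis. Point: its middle, 29 mm out along the cap's +x axis, 5 mm above the lower edge (23 below cap_mid). Outside, level with each lug, an upright ear 8 mm wide stands 6 mm out from the skirt and shows where the lugs are.
- housing: Fixed grey gear unit, body 170 x 150 mm, 38 mm high, under a round flange of 94 mm diameter whose top is 50 mm above the bench. Origin: under its centre, below the neck's axis. It carries the upright threaded neck, 27 mm high above the flange, core diameter 42 mm, 59 mm over the threads. A firmly gripped cap cannot drop or sink by itself: follow it or let go.
- neck (a point): On the neck's axis at the flange top (bottom of the neck); z up. cap_mid is above this point: 42 mm (lugs near the posts) to 46.5 mm (lugs near the starts) when the lugs rest on top of the threads; about 36 mm when dropped in the gaps; 30.5 mm fully home, with the cap's lugs and ears along this x axis (either way round), against the stop posts. The neck is the same after half a turn.
- thread_start (a point): Upper end of one of the two right-hand threads, 29.5 mm from the neck's axis, 109 deg anticlockwise (from above) from the neck's x axis; the other start is opposite. From it the thread runs clockwise, falling 4.5 mm in 109 deg, to a stop post. Anticlockwise of it is a gap of 55 deg without thread, where a lug drops 11 mm to a lower ledge; the ledge leads it clockwise under the thread.
- stop_post (a point): Top of one of the two upright stop posts (the other is opposite), 10.5 deg clockwise from the neck's x axis, 5 mm wide, 9 mm above the thread at its lower end, 25 mm above the flange. It blocks clockwise turning both of a lug on top of the thread and of one under it (home), and ends the gap beyond it.
- tray: Fixed open steel tray, 180 x 300 mm, walls 28 mm high, 4 thick; floor 4 thick. Origin under its centre, long side along y. The cap, a round blank with a round boss (30 mm high) and a plain collar (26 high) stand in a row at x = -36 mm, y = -94, 0, 94 mm (all +-4), in any order. Behind them, up to 22 mm high: nut, square bar, bush, slug. These other parts may be moved.
- spanner: Loose steel spanner, 190 mm long, flat on the bench beyond the work; origin under its middle. Leave it.
- driver: Loose screwdriver, 180 mm long, flat on the bench beyond the work; origin under its middle. Leave it.
- oil_jar: Closed white plastic jar, 56 mm diameter, 90 mm high, standing beyond the work; origin at the centre of its underside. Leave it.
Things that resemble listed ones, but are neither listed nor needed, are in the scene too. Leave any brown look-alike of the part that bears cap_mid alone.

How it is judged:
By the outcome, as a careful person would: the job done as asked, in the order asked, and still so for the second after the job is handed in, with the robot touching nothing.
It also fails if it takes over 70 s, if anything falls off the work surface, if the arm or the gripper's body presses on something with over 40 N, if the wrist force passes 120 N, or if a joint passes its speed limit or range.

## Working session

There is one attempt and no reset: what is moved stays moved. The work goes in short steps, Python scripts to look and compute and a tool call to move; the robot and the scene stay as the last step left them, time stands still between calls to the robot, and variables do not carry over. Pictures are saved under pics/ and viewed, and the job is handed in when it is done.

Besides the shell and the picture viewer there is one more tool, called by a JSON object that holds its "name" and its "arguments", one argument or row to a line. apply_moves: Moves the arm, as the interface text tells. Its arguments: {"type":"object","properties":{"plan":{"type":"array","items":{"type":"array","items":{"type":"array","items":{"type":"number"}}}}},"required":["plan"]}

```bash
ls; mkdir -p pics; cat > h.py <<'E'
import numpy as np, cv2
from station import sense, capture, finish_job, recognise
def save(img,n): cv2.imwrite('pics/'+n+'.png', cv2.cvtColor(img,cv2.COLOR_RGB2BGR))
def ext(c,s=None):
    # returns R,t cam->world
    if 'mount' in c:
        M=np.array(c['mount']);Rw=np.array(s['ee_rot']);p=np.array(s['tcp_pos'])
        return Rw@M[:3,:3], Rw@M[:3,3]+p
    R=np.array(c['R']);t=np.array(c['t']).ravel();return R.T,-R.T@t
def world(c,uv,z=None,s=None):
    Rc,tc=ext(c,s);uv=np.array(uv,float).reshape(-1,1,2)
    n=cv2.undistortPoints(uv,np.array(c['mtx']),np.array(c['distortion'])).reshape(-1,2)
    out=[]
    for (a,b),(u,v) in zip(n,uv.reshape(-1,2)):
        d=Rc@np.array([a,b,1.])
        k=c['depth'][int(round(v)),int(round(u))] if z is None else (z-tc[2])/d[2]
        out.append(tc+k*d)
    return np.array(out)
def cloud(c,s=None):
    H,W=c['depth'].shape
    g=np.stack(np.meshgrid(np.arange(W),np.arange(H)),-1).reshape(-1,1,2).astype(float)
    n=cv2.undistortPoints(g,np.array(c['mtx']),np.array(c['distortion'])).reshape(-1,2)
    Rc,tc=ext(c,s);d=c['depth'].reshape(-1,1)
    P=np.c_[n,np.ones(len(n))]*d
    P=P@Rc.T+tc; P[d[:,0]==0]=np.nan
    return P.reshape(H,W,3)
def proj(c,X,s=None):
    Rc,tc=ext(c,s); R=Rc.T;t=-R@tc
    return cv2.projectPoints(np.array(X,float).reshape(-1,1,3),cv2.Rodrigues(R)[0],t,np.array(c['mtx']),np.array(c['distortion']))[0].reshape(-1,2)
E
cat > a.py <<'E'
from h import *
s=sense();print(s)
for n in ['scene','side','wrist']:
    c=capture(n);save(c['pixels'],n+'0')
    Rc,tc=ext(c,s);print(n,tc.round(3),Rc[:,2].round(2),np.array(c['mtx'])[0,0])
    for l in ['cap_mid','housing','neck','tray','spanner','driver','oil_jar','cap_lug','thread_start','stop_post']:
        r=recognise(l,c)
        print(l,[(round(q['score'],2),(Rc@np.array(q['at'])+tc).round(3).tolist()) for q in r[:4]])
E
python3 a.py
```

```text
pics
{'time_s': 0.0, 'joints': array([-6.04688506e+01,  2.20900822e+01,  3.80999481e-01, -2.97791377e-02,
       -6.84103070e+01, -1.48167639e+01]), 'joint_velocities': array([ 0.07376872, -0.01897407, -0.00255246, -0.0493411 ,  0.04237042,
       -0.09866558]), 'effort': array([-3.38345180e-04, -3.90666854e+01,  1.87409574e+01,  4.22009289e+00,
        1.11964668e-02, -1.63704613e-04]), 'tcp_pos': array([ 0.15863204, -0.60393906,  0.22947302]), 'ee_rot': array([[-9.67252677e-01, -2.53814680e-01, -6.06550369e-04],
       [-2.53815396e-01,  9.67250504e-01,  2.05120530e-03],
       [ 6.60601327e-05,  2.13798564e-03, -9.99997712e-01]]), 'wrist_force': array([-0.22390094,  0.24703736,  0.22603434]), 'moment': array([-0.00929132, -0.02759906,  0.05674863]), 'gripper_width': 0.9988650404465951}
scene [ 0.9   -0.478  0.62 ] [-0.44  0.59 -0.67] 490.98367815632616
cap_mid [(0.81, [0.499, -0.121, 0.042]), (0.81, [0.559, 0.009, 0.035]), (0.8, [0.383, 0.005, 0.036]), (0.75, [0.337, -0.159, 0.032])]
housing [(0.69, [0.507, 0.156, 0.038])]
neck [(0.87, [0.504, 0.151, 0.038])]
tray [(0.73, [0.503, 
[... 571 characters left out ...]
 0.025]), (0.84, [0.468, -0.098, 0.032])]
housing [(0.61, [0.459, 0.201, 0.033])]
neck [(0.84, [0.464, 0.203, 0.039])]
tray [(0.64, [0.532, -0.214, 0.005])]
spanner [(0.97, [0.714, 0.021, 0.009])]
driver [(0.91, [0.741, 0.222, 0.017])]
oil_jar [(0.76, [0.692, -0.218, 0.062]), (0.68, [0.46, 0.203, 0.043])]
cap_lug [(0.93, [0.356, 0.026, 0.032]), (0.8, [0.531, 0.034, 0.032]), (0.64, [0.47, -0.1, 0.037]), (0.64, [0.32, -0.131, 0.029])]
thread_start [(0.96, [0.458, 0.199, 0.036])]
stop_post [(0.73, [0.457, 0.198, 0.036])]
wrist [ 0.086 -0.623  0.384] [ 0.26  0.07 -0.96] 350.2552616327042
cap_mid []
housing []
neck []
tray []
spanner []
driver []
oil_jar []
cap_lug []
thread_start []
stop_post []
```

View pics/scene0.png

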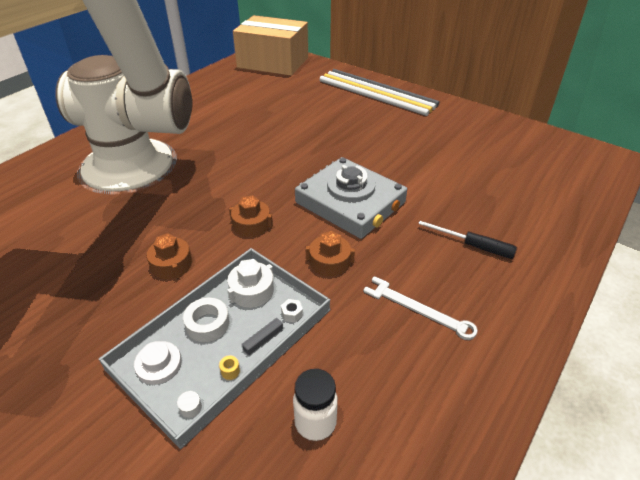

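View pics/side0.png

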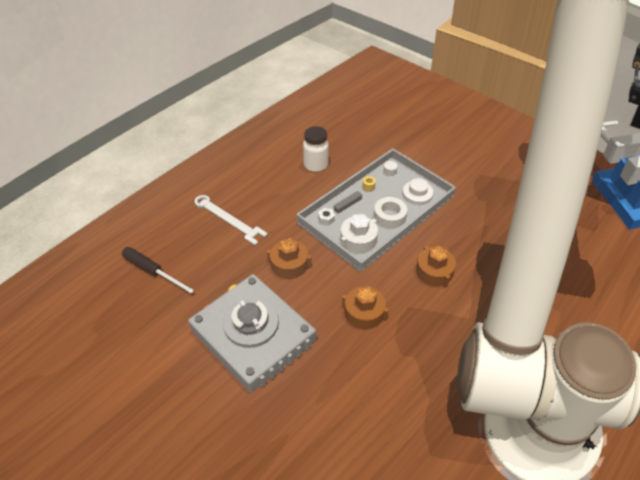

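The cap is the grey one with a tall hexagon, at scene (250,283) and side (359,232). The brown look-alikes at scene (168,254), (250,215) and (330,253) are off the tray. The grey blank at (157,360) has a round boss. Next: a crop to confirm, then clouds from both cameras.

```bash
cat > b.py <<'E'
from h import *
cs=capture('scene');cd=capture('side')
a=cv2.resize(cs['pixels'][235:325,200:300],None,fx=4,fy=4,interpolation=3)
b=cv2.resize(cd['pixels'][195:285,310:410],None,fx=4,fy=4,interpolation=3)
save(np.hstack([a,b]),'crop1')
for nm,c in (('s',cs),('d',cd)):
    P=cloud(c)
    np.save('P'+nm,P)
    g=P[...,2]
    print(nm,np.isnan(g).mean(), 'wood',np.nanmedian(g[np.abs(g)<.02]))
    # flange top / body top
    def blob(lo,hi,x0,x1,y0,y1):
        m=(g>lo)&(g<hi)&(P[...,0]>x0)&(P[...,0]<x1)&(P[...,1]>y0)&(P[...,1]<y1);return P[m]
    q=blob(.033,.043,.35,.62,.06,.32);print('body',q.mean(0),q.min(0),q.max(0),cv2.minAreaRect(q[:,:2].astype(np.float32)))
    q=blob(.046,.054,.35,.62,.06,.32);print('flange',len(q),cv2.minEnclosingCircle(q[:,:2].astype(np.float32)))
    q=blob(.056,.065,.35,.7,-.25,0.05);print('hex',len(q),q.mean(0),cv2.minEnclosingCircle(q[:,:2].astype(np.float32)))
    q=blob(.032,.040,.40,.62,-.20,-.04);print('skirt',len(q),q.mean(0),cv2.minEnclosingCircle(q[:,:2].astype(np.float32)))
E
python3 b.py
```

```text
s 0.003932291666666666 wood 0.001145165681671223
body [0.49497211 0.16812927 0.03899805] [0.38980735 0.10183366 0.03302582] [0.57437518 0.26382282 0.04299827] ((0.48404449224472046, 0.18383237719535828), (0.15264472365379333, 0.18136507272720337), 85.54834747314453)
flange 601 ((0.4843806028366089, 0.17964668571949005), 0.09814416617155075)
hex 755 [ 0.48329796 -0.04699234  0.05901206] ((0.5220786333084106, -0.11312367022037506), 0.21800625324249268)
skirt 848 [ 0.49374206 -0.12303426  0.0365863 ] ((0.4780026078224182, -0.1377425640821457), 0.06856441497802734)
d 0.004026692708333333 wood -0.0009522244135726776
body [0.47203049 0.19042065 0.03693189] [0.38630524 0.10412469 0.03300168] [0.56999701 0.26498079 0.04297889] ((0.479409396648407, 0.18424449861049652), (0.15127025544643402, 0.1794995814561844), 86.03086853027344)
flange 1046 ((0.48046791553497314, 0.18436382710933685), 0.04809887334704399)
hex 363 [ 0.51984844 -0.10857956  0.05896971] ((0.5194610357284546, -0.11012239754199982), 0.21763569116592407)
skirt 532 [ 0.4776386  -0.105144    0.03477485] ((0.4942655861377716, -0.129154771566391), 0.05857635661959648)
```

View pics/crop1.png

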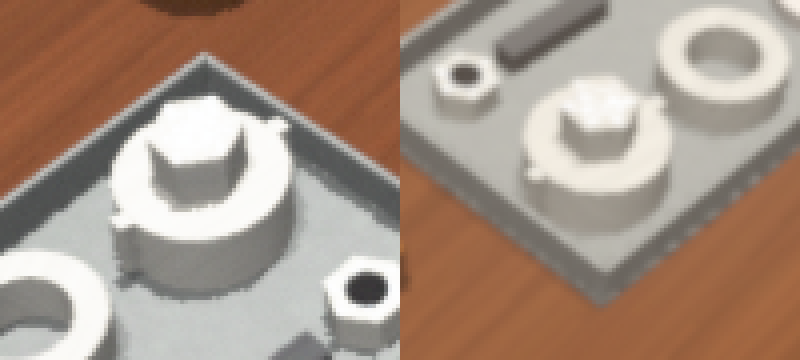

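```bash
cat > c.py <<'E'
from h import *
cs=capture('scene');cd=capture('side')
for c,top,e1,e2 in ((cs,(249.3,267.5),(269.5,267),(230,290)),(cd,(360.8,220),(373.5,220.5),(343,238))):
    t=world(c,[top],.060)[0];e=world(c,[e1,e2],.036)
    d=e[0]-e[1];print(t,e,e.mean(0),np.linalg.norm(d),np.degrees(np.arctan2(d[1],d[0])))
m=np.array(capture('wrist')['mount']);print(m.round(4))
E
python3 c.py
```

```text
[ 0.48784489 -0.11121268  0.06      ] [[ 0.49630778 -0.07469356  0.036     ]
 [ 0.47918488 -0.15024672  0.036     ]] [ 0.48774633 -0.11247014  0.036     ] 0.07746917611433748 77.23055411353144
[ 0.48202407 -0.11437316  0.06      ] [[ 0.47572631 -0.14873343  0.036     ]
 [ 0.49093318 -0.07279762  0.036     ]] [ 0.48332974 -0.11076552  0.036     ] 0.07744349813945192 -101.32423573314419
[[-7.000e-04 -9.622e-01 -2.724e-01  7.500e-02]
 [ 1.000e+00 -1.000e-03  1.000e-03  2.000e-04]
 [-1.200e-03 -2.724e-01  9.622e-01 -1.549e-01]
 [ 0.000e+00  0.000e+00  0.000e+00  1.000e+00]]
```

The crop shows the tall hexagon on a round skirt with ears at about 78°, so this is the cap. Moving above it to look with the wrist camera.

{"name": "apply_moves", "arguments": {
  "plan": [
    [[100,0.65,0.98,-0.1,0,0,0.03],[100,0.65,0.98,-0.1,0,0,0.03],[100,0.65,0.98,-0.1,0,0,0.03],[100,0.65,0.98,-0.1,0,0,0.03],[100,0.65,0.98,-0.1,0,0,0.03],[100,0.65,0.98,-0.1,0,0,0.03],[100,0.65,0.98,-0.1,0,0,0.03],[100,0.65,0.98,-0.1,0,0,0.03],[100,0.65,0.98,-0.1,0,0,0.03],[100,0.65,0.98,-0.1,0,0,0.03],[100,0.65,0.98,-0.1,0,0,0.03],[100,0.65,0.98,-0.1,0,0,0.03]]
  ]
}}

```text
time_s: 2.9
tcp_pos: [0.3573, -0.3021, 0.2001]
ee_rot: [[-0.812, -0.584, 0.004], [-0.584, 0.812, -0.005], [-0.001, -0.006, -1.0]]
wrist_force: [0.3, -0.4, -0.1]
gripper_width: 1.0
```

```bash
cat > neck.py <<'E'
from h import *
c=capture('scene');d=capture('side')
a=cv2.resize(c['pixels'][145:225,300:400],None,fx=4,fy=4,interpolation=3)
b=cv2.resize(d['pixels'][280:360,200:300],None,fx=4,fy=4,interpolation=3)
save(np.hstack([a,b]),'neck1')
E
python3 neck.py
```

```text
(no output)
```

View pics/neck1.png

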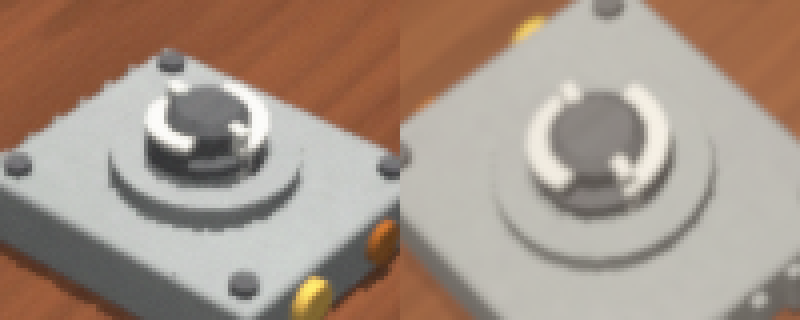

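The picture shows the two bright thread arcs, their posts at scene crop (175,88) and (238,130), and the core. I'll measure it precisely with the wrist camera later.

{"name": "apply_moves", "arguments": {
  "plan": [
    [[70,0.64,0.95,-0.15,0,0,0.03],[70,0.64,0.95,-0.15,0,0,0.03],[70,0.64,0.95,-0.15,0,0,0.03],[70,0.64,0.95,-0.15,0,0,0.03],[70,0.64,0.95,-0.15,0,0,0.03],[70,0.64,0.95,-0.15,0,0,0.03],[70,0.64,0.95,-0.15,0,0,0.03],[70,0.64,0.95,-0.15,0,0,0.02],[70,0,0,0,0,0,0],[70,0,0,0,0,0,0]]
  ]
}}

```text
time_s: 3.83
tcp_pos: [0.4925, -0.1046, 0.1714]
ee_rot: [[-0.649, -0.761, 0.012], [-0.761, 0.649, -0.006], [-0.003, -0.013, -1.0]]
wrist_force: [-0.4, 0.1, 0.6]
gripper_width: 0.702
```

```bash
cat > w.py <<'E'
import sys
from h import *
s=sense();c=capture('wrist');save(c['pixels'],sys.argv[1]);P=cloud(c,s)
import pickle;pickle.dump((s,c),open(sys.argv[1]+'.pkl','wb'))
R=s['ee_rot'];print(s['time_s'],s['tcp_pos'],'yaw',np.degrees(np.arctan2(R[1,1],R[0,1])),s['joints'].round(1),s['gripper_width'])
for q in recognise('cap_mid',c)[:3]+recognise('neck',c)[:2]:
    Rc,tc=ext(c,s);print(q['score'],Rc@np.array(q['at'])+tc)
E
python3 w.py wcap1
```

```text
3.8333 [ 0.49248183 -0.10462465  0.17139278] yaw 139.562347666783 [  6.8  13.  -22.    0.5 -54.3 -47.5] 0.7022803056583716
0.84 [ 0.33273542 -0.152257    0.03200611]
0.69 [3.66727373e-01 2.25427060e-05 3.18417832e-02]
0.63 [0.54140954 0.0153946  0.03352465]
```

View pics/wcap1.png

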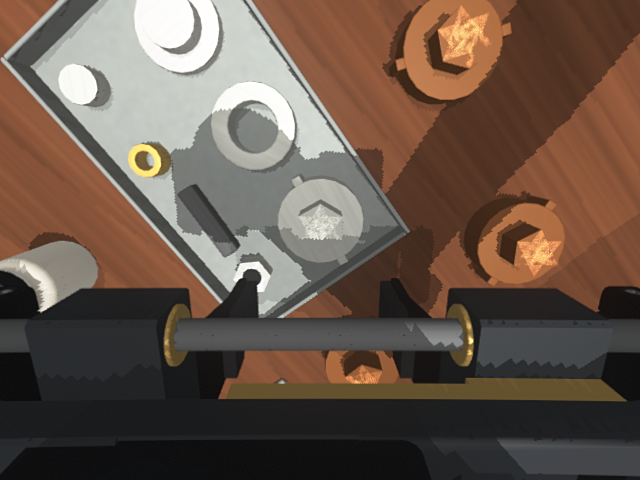

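The wrist picture shows the cap at (321,222), ears near (297,181) and (343,263), beside the collar (253,125). The brown ones are outside the tray. Enlarging and measuring.

```bash
cat > m.py <<'E'
from h import *
import pickle
s,c=pickle.load(open('wcap1.pkl','rb'))
im=c['pixels'][165:285,260:380]
save(cv2.resize(im,None,fx=5,fy=5,interpolation=2),'wcapcrop')
P=cloud(c,s)
for lo,hi in ((.055,.066),(.032,.041)):
    m=(P[...,2]>lo)&(P[...,2]<hi)&(abs(P[...,0]-.485)<.06)&(abs(P[...,1]+.112)<.06)
    q=P[m];print(len(q),q.mean(0),cv2.minEnclosingCircle(q[:,:2].astype(np.float32)),cv2.minAreaRect(q[:,:2].astype(np.float32)))
E
python3 m.py
```

```text
1643 [ 0.48426167 -0.11323205  0.06064366] ((0.4844222664833069, -0.11296384781599045), 0.01936996355652809) ((0.4843862056732178, -0.11278558522462845), (0.038351207971572876, 0.03340663015842438), 48.55454635620117)
4002 [ 0.48238189 -0.11534122  0.03668231] ((0.48365098237991333, -0.11262489855289459), 0.04249374940991402) ((0.4845724105834961, -0.11282812058925629), (0.07191286236047745, 0.07208867371082306), 24.51531982421875)
```

View pics/wcapcrop.png

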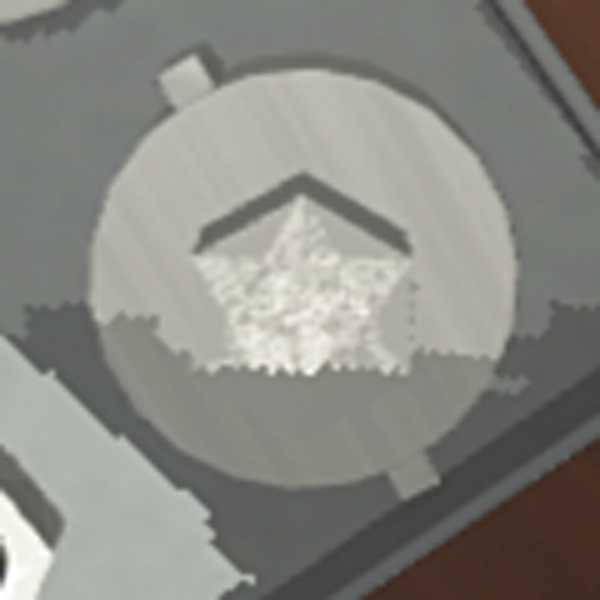

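```bash
python3 - <<'E'
from h import *
import pickle
s,c=pickle.load(open('wcap1.pkl','rb'))
e=world(c,[(297.6,181.4),(342.6,259.4)],.036,s);d=e[1]-e[0];print(e,e.mean(0),np.linalg.norm(d),np.degrees(np.arctan2(d[1],d[0])))
P=cloud(c,s)
m=(P[...,2]>.055)&(P[...,2]<.066)&(abs(P[...,0]-.485)<.03)&(abs(P[...,1]+.112)<.03);q=P[m][:,:2]
for a in range(0,180,5)[0:0]:pass
A=np.arange(0,60,1.);w=[]
for a in A:
    w.append(sum(np.ptp(np.percentile(q@[np.cos(np.radians(a+k)),np.sin(np.radians(a+k))],[.5,99.5])) for k in(0,60,120)))
print(A[np.argmin(w)],min(w)/3)
E
```

```text
[[ 0.47705388 -0.15042406  0.036     ]
 [ 0.49169877 -0.07447611  0.036     ]] [ 0.48437633 -0.11245008  0.036     ] 0.07734702854287473 79.08573100274029
20.0 0.03346509080089572
```

{"name": "apply_moves", "arguments": {
  "plan": [
    [[70,-0.16,-0.16,-0.6,0.006,0.012,-0.009],[70,-0.16,-0.16,-0.8,0,0,0],[70,0,0,-0.9,0,0,0],[70,0,0,-0.9,0,0,0],[70,0,0,-0.6,0,0,0],[70,0,0,-0.3,0,0,0],[70,0,0,0,0,0,0]]
  ]
}}

```text
time_s: 4.57
tcp_pos: [0.4783, -0.1216, 0.0646]
ee_rot: [[-0.668, -0.744, 0.001], [-0.744, 0.668, 0.002], [-0.002, 0.001, -1.0]]
wrist_force: [-0.0, -0.4, 0.1]
gripper_width: 0.697
```

```bash
python3 w.py wcap2
```

```text
4.5667 [ 0.47830746 -0.12155847  0.06464428] yaw 138.04980673446346 [  4.6  20.6 -29.9  -0.2 -39.4 -46.4] 0.6965352254234859
0.77 [ 0.35617115 -0.01804363  0.02408107]
0.64 [ 0.33929296 -0.14712707  0.03294864]
0.55 [ 0.46980016 -0.12772054  0.0396796 ]
```

{"name": "apply_moves", "arguments": {
  "plan": [
    [[70,0.24,0.35,0,0,0,0.015],[70,0,0,0,0,0,0],[70,0,0,0,0,0,0]]
  ]
}}

```text
time_s: 4.97
tcp_pos: [0.4895, -0.1116, 0.0701]
ee_rot: [[-0.655, -0.756, 0.013], [-0.756, 0.655, 0.002], [-0.011, -0.009, -1.0]]
wrist_force: [0.0, 0.2, 0.3]
gripper_width: 0.702
```

```bash
python3 - <<'E'
from h import *
for i in range(8):
    s=sense();print(s['time_s'],s['tcp_pos'].round(4),s['ee_rot'][:,2].round(4),s['joints'].round(2));capture('side')
E
```

```text
4.9667 [ 0.4895 -0.1116  0.0701] [ 0.0135  0.0024 -0.9999] [  5.67  20.56 -28.96  -0.09 -39.7  -46.52]
5.0167 [ 0.4899 -0.1116  0.0702] [ 0.0142  0.0023 -0.9999] [  5.68  20.56 -28.94  -0.08 -39.67 -46.51]
5.0667 [ 0.4895 -0.1117  0.07  ] [ 0.0136  0.0023 -0.9999] [  5.67  20.57 -28.97  -0.08 -39.68 -46.51]
5.1167 [ 0.4892 -0.1118  0.0697] [ 0.0129  0.0023 -0.9999] [  5.66  20.58 -29.    -0.09 -39.68 -46.51]
5.1667 [ 0.4889 -0.1119  0.0695] [ 0.0122  0.0023 -0.9999] [  5.65  20.59 -29.02  -0.1  -39.68 -46.51]
5.2167 [ 0.4887 -0.112   0.0694] [ 0.0118  0.0023 -0.9999] [  5.64  20.6  -29.03  -0.1  -39.68 -46.51]
5.2667 [ 0.4886 -0.1121  0.0693] [ 0.0117  0.0023 -0.9999] [  5.63  20.61 -29.04  -0.1  -39.68 -46.51]
5.3167 [ 0.4886 -0.1121  0.0692] [ 0.0115  0.0022 -0.9999] [  5.63  20.61 -29.04  -0.1  -39.67 -46.51]
```

{"name": "apply_moves", "arguments": {
  "plan": [
    [[70,-0.1,0,-0.3,-0.001,0.006,0],[70,-0.05,0,-0.25,0,0.003,0],[70,0,0,-0.15,0,0,0],[70,0,0,-0.1,0,0,0],[70,0,0,0,0,0,0],[70,0,0,0,0,0,0]]
  ]
}}

```text
time_s: 5.87
tcp_pos: [0.4834, -0.1124, 0.046]
ee_rot: [[-0.656, -0.755, -0.001], [-0.755, 0.656, 0.001], [-0.0, 0.001, -1.0]]
wrist_force: [-0.2, -0.8, 0.9]
gripper_width: 0.698
```

{"name": "apply_moves", "arguments": {
  "plan": [
    [[70,0.04,0,0.03,0,0,0],[30,0,0,0,0,0,0],[20,0,0,0,0,0,0],[0,0,0,0,0,0,0],[0,0,0,0,0,0,0],[0,0,0,0,0,0,0],[0,0,0,0,0,0,0]]
  ]
}}

```text
time_s: 6.45
tcp_pos: [0.4854, -0.1124, 0.0475]
ee_rot: [[-0.656, -0.755, 0.001], [-0.755, 0.656, 0.001], [-0.001, -0.0, -1.0]]
wrist_force: [-0.5, -0.7, -1.2]
gripper_width: 0.385
```

{"name": "apply_moves", "arguments": {
  "plan": [
    [[0,0,0,0.2,0,0,0],[0,0,0,0.5,0,0,0],[0,0,0,0.7,0,0,0],[0,0,0,0.9,0,0,0],[0,0,0,0.9,0,0,0],[0,0,0,0.9,0,0,0],[0,0,0,0.6,0,0,0],[0,0,0,0.3,0,0,0],[0,0,0,0,0,0,0],[0,0,0,0,0,0,0]]
  ]
}}

```text
time_s: 7.28
tcp_pos: [0.4774, -0.112, 0.175]
ee_rot: [[-0.659, -0.752, -0.014], [-0.753, 0.659, 0.003], [0.007, 0.013, -1.0]]
wrist_force: [-0.0, -0.9, -3.0]
gripper_width: 0.391
```

```bash
python3 w.py wlift; python3 - <<'E'
from h import *
d=capture('side');save(d['pixels'],'sidelift');print(sense()['tcp_pos'],sense()['wrist_force'])
E
```

```text
7.2833 [ 0.47737006 -0.11201261  0.17495208] yaw 138.8050127658334 [  5.6  12.3 -22.1  -0.3 -56.4 -46.7] 0.39098957497677644
0.97 [0.54581159 0.00604882 0.03319117]
0.63 [ 0.33208684 -0.15513527  0.03583178]
0.59 [ 0.46085436 -0.12664832  0.16729684]
0.97 [0.40140744 0.1593972  0.03651598]
[ 0.47709068 -0.11212178  0.17399786] [-0.85724329  0.61043206 -3.65431814]
```

View pics/wlift.png

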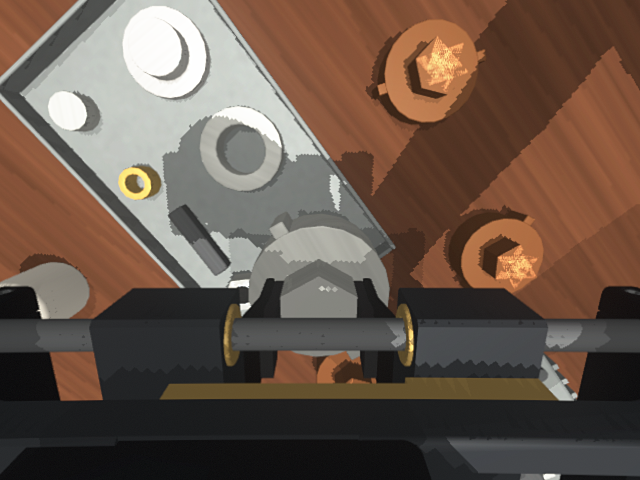

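View pics/sidelift.png

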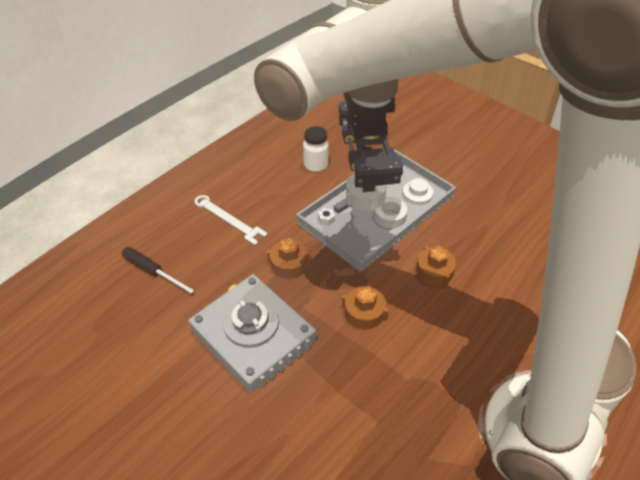

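```bash
python3 - <<'E'
from h import *
c=capture('scene');d=capture('side')
for k,e in ((c,[(343.75,166.5),(359.5,177)]),(d,[(242.5,302.5),(255,321.2)])):
    w=world(k,e,.075);v=w[0]-w[1];print(w,w.mean(0),np.linalg.norm(v),np.degrees(np.arctan2(v[1],v[0])))
a=cv2.resize(c['pixels'][155:205,325:385],None,fx=6.6,fy=6.6,interpolation=2)
b=cv2.resize(d['pixels'][290:340,220:280],None,fx=6.6,fy=6.6,interpolation=2)
save(np.hstack([a,b]),'neck2')
E
```

```text
[[0.4610544  0.19122543 0.075     ]
 [0.50500393 0.1800424  0.075     ]] [0.48302916 0.18563392 0.075     ] 0.04534998860724032 165.72396232781384
[[0.50151312 0.17779863 0.075     ]
 [0.45889461 0.18987    0.075     ]] [0.48020387 0.18383432 0.075     ] 0.04429509974734848 -15.814365528982327
```

View pics/neck2.png

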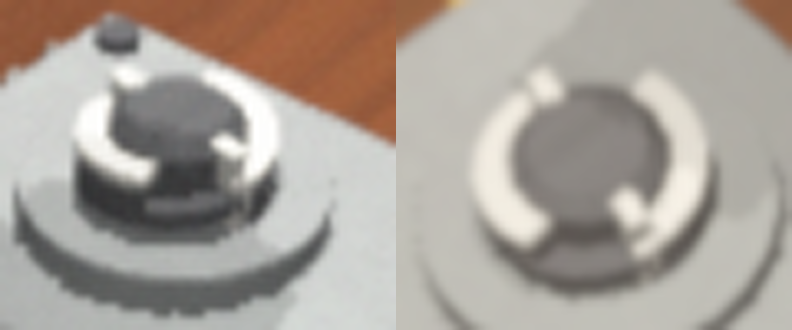

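Posts measured at -15°/165° from both cameras, so the neck's x axis is about -4.5° and its centre about (0.482, 0.184). I'll carry the cap just past the neck so the wrist camera can see it.

{"name": "apply_moves", "arguments": {
  "plan": [
    [[0,0.1,0.4,0,-0.003,-0.014,0],[0,0.15,0.8,0,0,0,0],[0,0.17,0.98,0,0,0,0],[0,0.17,0.98,0,0,0,0],[0,0.17,0.98,0,0,0,0],[0,0.17,0.98,0,0,0,0],[0,0.17,0.98,0,0,0,0],[0,0.17,0.98,0,0,0,0],[0,0.17,0.98,0,0,0,0],[0,0.17,0.98,0,0,0,0],[0,0.17,0.98,0,0,0,0],[0,0.17,0.98,0,0,0,0]]
  ]
}}

```text
time_s: 8.58
tcp_pos: [0.5228, 0.1704, 0.1663]
ee_rot: [[-0.665, -0.747, -0.017], [-0.747, 0.665, -0.006], [0.016, 0.009, -1.0]]
wrist_force: [-0.1, 0.5, -2.4]
gripper_width: 0.385
```

{"name": "apply_moves", "arguments": {
  "plan": [
    [[0,0.17,0.95,0,0,0,0],[0,0.17,0.8,0,0,0,0],[0,0.1,0.5,0,0,0,0],[0,0.1,0.2,0,0,0,0],[0,0,0,0,0,0,0],[0,0,0,0,0,0,0]]
  ]
}}

```text
time_s: 9.08
tcp_pos: [0.5362, 0.2385, 0.1614]
ee_rot: [[-0.661, -0.75, -0.023], [-0.75, 0.661, -0.011], [0.023, 0.01, -1.0]]
wrist_force: [-0.2, -0.4, -2.9]
gripper_width: 0.387
```

```bash
python3 w.py wneck1
```

```text
9.0833 [0.53622679 0.23854382 0.16141978] yaw 138.58896496728144 [ 39.6  22.3  -9.5  -0.4 -59.6 -80.8] 0.3870516240478992
0.98 [0.52117533 0.22328294 0.15167715]
0.59 [0.54641137 0.03790979 0.03251596]
0.4 [0.47283653 0.17465395 0.03594482]
0.94 [0.46733658 0.17083009 0.03675636]
0.19 [0.63784487 0.19611304 0.01508903]
```

View pics/wneck1.png

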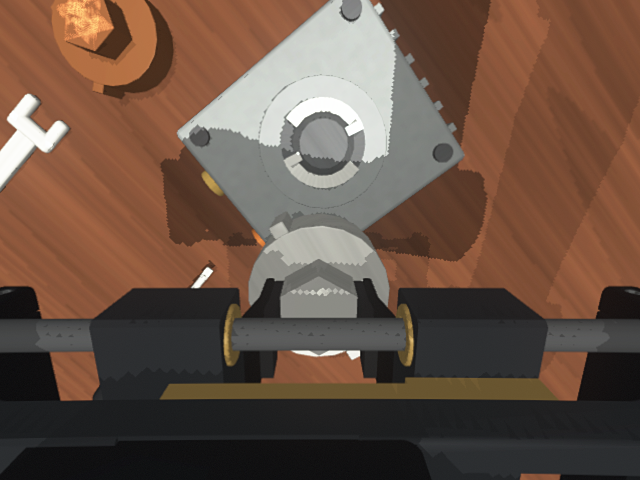

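The neck at (324,142) is in full view, with posts near (355,127) and (292,159), the gaps next to them, and the cap held at (320,290). Measuring both from this one picture.

```bash
cat > n.py <<'E'
from h import *
import pickle
s,c=pickle.load(open('wneck1.pkl','rb'))
save(cv2.resize(c['pixels'][65:220,245:400],None,fx=4,fy=4,interpolation=2),'wn')
P=cloud(c,s)
def fit(lo,hi,cx,cy,r,lab):
    m=(P[...,2]>lo)&(P[...,2]<hi)&(np.hypot(P[...,0]-cx,P[...,1]-cy)<r)
    q=P[m];print(lab,len(q),q.mean(0),np.median(q[:,2]),cv2.minEnclosingCircle(q[:,:2].astype(np.float32)));return q,m
fit(.045,.054,.482,.184,.06,'flange')
q,m=fit(.062,.082,.482,.184,.04,'neck')
q,m=fit(.072,.082,.482,.184,.04,'top')
# robust circle via edge of flange in image
g=cv2.cvtColor(c['pixels'],cv2.COLOR_RGB2GRAY)
q,m=fit(.135,.15,.536,.2385,.06,'capskirt?')
for lo in np.arange(.10,.18,.005):
    mm=(P[...,2]>lo)&(P[...,2]<lo+.005)&(np.hypot(P[...,0]-.536,P[...,1]-.2385)<.05);print(round(lo,3),mm.sum(),end=' ')
E
python3 n.py
```

```text
flange 7179 [0.48055853 0.18218902 0.05071921] 0.05071840640082481 ((0.48159903287887573, 0.1839144378900528), 0.04712525010108948)
neck 5498 [0.48115174 0.18330316 0.07346828] 0.07487133001115144 ((0.48146599531173706, 0.18388071656227112), 0.03000343032181263)
top 3316 [0.48151118 0.18374931 0.07665846] 0.07719317949480231 ((0.4821568429470062, 0.1840662807226181), 0.029343489557504654)
capskirt? 1104 [0.5259971  0.22063052 0.14558722] 0.14794691145237138 ((0.5346663594245911, 0.23811352252960205), 0.04265250265598297)
0.1 0 0.105 0 0.11 0 0.115 1 0.12 107 0.125 169 0.13 182 0.135 204 0.14 214 0.145 686 0.15 5622 0.155 370 0.16 414 0.165 448 0.17 1992 0.175 1255
```

View pics/wn.png

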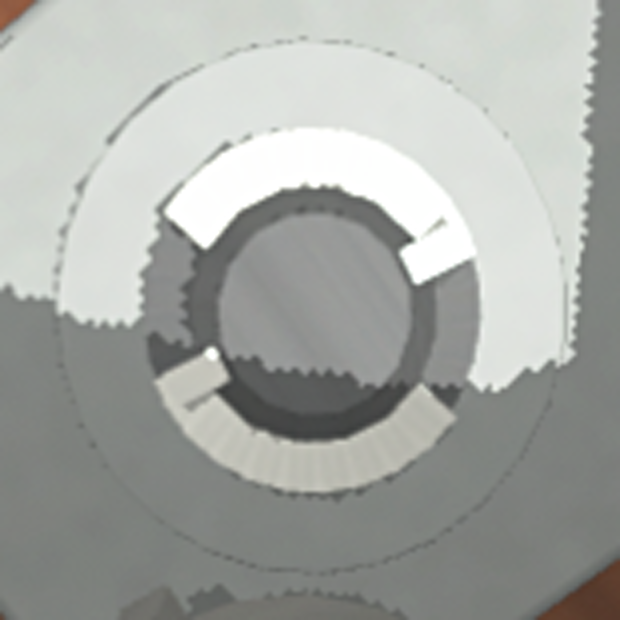

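```bash
cat >> n.py <<'E'
print()
C=np.array([.4816,.1839])
for nm,px,z in (('post',[(437,252),(192,378)],.075),('startline',[(185,229),(440,401)],.0715)):
    w=world(c,[(245+a/4,65+b/4) for a,b in px],z,s)
    for k in w: v=k[:2]-C;print(nm,k,np.hypot(*v),np.degrees(np.arctan2(v[1],v[0])))
R=s['ee_rot'];p=s['tcp_pos'];T=(P-p)@R
m=(np.hypot(T[...,0],T[...,1])<.05)&(abs(T[...,2])<.06)
h=np.histogram(T[m][:,2],np.arange(-.03,.05,.004));print(h[0],h[1].round(3))
z0=np.median(T[m&(T[...,2]>.004)&(T[...,2]<.02)][:,2]);print('skirt top',z0)
q=T[m&(abs(T[...,2]-z0)<.003)];q2=q[np.hypot(q[:,0],q[:,1])<.0385]
hl=cv2.convexHull(q2[:,:2].astype(np.float32)).reshape(-1,2)
from scipy.optimize import least_squares
f=lambda x:np.hypot(hl[:,0]-x[0],hl[:,1]-x[1])-.0365
h2=hl[hl[:,0]>.005];f=lambda x:np.hypot(h2[:,0]-x[0],h2[:,1]-x[1])-.0365
r=least_squares(f,[0,0],loss='soft_l1',f_scale=.0005);print(r.x,np.abs(r.fun).mean())
e=q[(np.hypot(q[:,0]-r.x[0],q[:,1]-r.x[1])>.038)];print(e.mean(0),np.degrees(np.arctan2(*(e.mean(0)[:2]-r.x)[::-1])))
E
python3 n.py|tail -14
```

```text
neck 5498 [0.48115174 0.18330316 0.07346828] 0.07487133001115144 ((0.48146599531173706, 0.18388071656227112), 0.03000343032181263)
top 3316 [0.48151118 0.18374931 0.07665846] 0.07719317949480231 ((0.4821568429470062, 0.1840662807226181), 0.029343489557504654)
capskirt? 1104 [0.5259971  0.22063052 0.14558722] 0.14794691145237138 ((0.5346663594245911, 0.23811352252960205), 0.04265250265598297)
0.1 0 0.105 0 0.11 0 0.115 1 0.12 107 0.125 169 0.13 182 0.135 204 0.14 214 0.145 686 0.15 5622 0.155 370 0.16 414 0.165 448 0.17 1992 0.175 1255 
post [0.4598052  0.19009426 0.075     ] 0.02265794132481283 164.1344097272022
post [0.50365659 0.17820709 0.075     ] 0.02277942507345344 -14.472449862615012
startline [0.48848811 0.1596607  0.0715    ] 0.025198999205629697 -74.13637300888166
startline [0.47455049 0.20913929 0.0715    ] 0.02620528955100088 105.6054297969543
[ 281  224  261  461 2581  381  348  324  307  794 5413  186  165  161
  155  141  130   83    2] [-0.03  -0.026 -0.022 -0.018 -0.014 -0.01  -0.006 -0.002  0.002  0.006
  0.01   0.014  0.018  0.022  0.026  0.03   0.034  0.038  0.042  0.046]
skirt top 0.010783657172042164
[0.00084445 0.00038765] 0.0005341322031012562
[ 0.01461735 -0.00739663  0.01099054] -29.47463754509886
```

{"name": "apply_moves", "arguments": {
  "plan": [
    [[0,-0.3,-0.3,-0.1,0.004,-0.01,0],[0,-0.5,-0.5,-0.2,0.004,-0.008,0],[0,-0.5,-0.5,-0.2,0.003,-0.005,0],[0,-0.4,-0.4,-0.2,0,0,0],[0,-0.2,-0.2,-0.1,0,0,0],[0,0,0,0,0,0,0],[0,0,0,0,0,0,0]]
  ]
}}

```text
time_s: 9.82
tcp_pos: [0.4873, 0.1832, 0.1435]
ee_rot: [[-0.667, -0.745, 0.005], [-0.745, 0.667, 0.003], [-0.006, -0.002, -1.0]]
wrist_force: [-0.5, -0.0, -1.9]
gripper_width: 0.389
```

```bash
cat > st.py <<'E'
from h import *
s=sense();R=s['ee_rot'];print(s['time_s'],s['tcp_pos'].round(4),'yaw',np.degrees(np.arctan2(R[1,1],R[0,1])).round(2),'tiltfix wx,wy',R[1,2].round(4)*-1,R[0,2].round(4),'J',s['joints'].round(1),'F',s['wrist_force'].round(1),s['moment'].round(2),s['gripper_width'].round(3))
E
python3 st.py
```

```text
Traceback (most recent call last):
  File "st.py", line 2, in <module>
    s=sense();R=s['ee_rot'];print(s['time_s'],s['tcp_pos'].round(4),'yaw',np.degrees(np.arctan2(R[1,1],R[0,1])).round(2),'tiltfix wx,wy',R[1,2].round(4)*-1,R[0,2].round(4),'J',s['joints'].round(1),'F',s['wrist_force'].round(1),s['moment'].round(2),s['gripper_width'].round(3))
                                                                                                                                                                                                                                                        ^^^^^^^^^^^^^^^^^^^^^^^^
AttributeError: 'float' object has no attribute 'round'
```

{"name": "apply_moves", "arguments": {
  "plan": [
    [[0,-0.15,0.03,-0.2,-0.002,0.004,0],[0,-0.03,0,-0.15,0,0,0],[0,0,0,0,0,0,0],[0,0,0,0,0,0,0],[0,0,0,0,0,0,0]]
  ]
}}

```text
time_s: 10.23
tcp_pos: [0.4853, 0.186, 0.1349]
ee_rot: [[-0.667, -0.745, 0.004], [-0.745, 0.667, 0.003], [-0.005, -0.001, -1.0]]
wrist_force: [-0.8, -0.9, -1.5]
gripper_width: 0.386
```

```bash
sed -i "s/s\['gripper_width'\].round(3)/round(s['gripper_width'],3)/" st.py; python3 st.py
```

```text
10.2333 [0.4853 0.186  0.1349] yaw 138.18 tiltfix wx,wy -0.0027 0.0044 J [ 38.9  17.1 -22.2   0.  -50.4 -80.8] F [-0.8 -0.9 -1.5] [0.02 0.07 0.  ] 0.386
```

{"name": "apply_moves", "arguments": {
  "plan": [
    [[0,-0.1,-0.06,-0.15,-0.003,0.004,0.005],[0,-0.02,0,-0.1,0,0,0],[0,0,0,0,0,0,0],[0,0,0,0,0,0,0],[0,0,0,0,0,0,0]]
  ]
}}

```text
time_s: 10.65
tcp_pos: [0.4825, 0.1851, 0.1277]
ee_rot: [[-0.662, -0.749, -0.0], [-0.749, 0.662, -0.001], [0.001, -0.0, -1.0]]
wrist_force: [-0.0, -0.2, -3.6]
gripper_width: 0.388
```

```bash
 python3 st.py
```

```text
10.65 [0.4825 0.1851 0.1277] yaw 138.54 tiltfix wx,wy 0.0008 -0.0001 J [ 39.   17.5 -22.8   0.  -49.7 -80.5] F [-0.  -0.2 -3.6] [ 0.01  0.01 -0.  ] 0.388
```

Well aligned. Lowering to about 1.5 mm above the rest height (TCP ≈ 0.111) in small steps.

{"name": "apply_moves", "arguments": {
  "plan": [
    [[0,0,-0.03,-0.2,0,0,0],[0,0,0,-0.15,0,0,0],[0,0,0,-0.1,0,0,0],[0,0,0,0,0,0,0],[0,0,0,0,0,0,0]]
  ]
}}

```text
time_s: 11.07
tcp_pos: [0.4826, 0.1842, 0.1153]
ee_rot: [[-0.662, -0.749, 0.0], [-0.749, 0.662, -0.001], [0.001, -0.001, -1.0]]
wrist_force: [0.4, 0.2, -1.2]
gripper_width: 0.392
```

```bash
 python3 st.py
```

```text
11.0667 [0.4826 0.1842 0.1153] yaw 138.54 tiltfix wx,wy 0.0008 0.0001 J [ 38.9  18.4 -23.7   0.1 -47.9 -80.4] F [ 0.4  0.2 -1.2] [0.   0.06 0.01] 0.392
```

{"name": "apply_moves", "arguments": {
  "plan": [
    [[0,0,0,-0.1,0,0,0],[0,0,0,-0.04,0,0,0],[0,0,0,-0.02,0,0,0],[0,0,0,0,0,0,0]]
  ]
}}

```text
time_s: 11.4
tcp_pos: [0.4827, 0.1843, 0.1109]
ee_rot: [[-0.662, -0.749, 0.0], [-0.749, 0.662, -0.001], [0.0, -0.001, -1.0]]
wrist_force: [-0.3, -0.9, -2.9]
gripper_width: 0.39
```

```bash
 python3 st.py
```

```text
11.4 [0.4827 0.1843 0.1109] yaw 138.54 tiltfix wx,wy 0.0007 0.0004 J [ 38.9  18.7 -24.    0.1 -47.3 -80.4] F [-0.3 -0.9 -2.9] [ 0.04  0.09 -0.01] 0.39
```

{"name": "apply_moves", "arguments": {
  "plan": [
    [[0,0,0,-0.03,0,0,0],[0,0,0,0,0,0,0]]
  ]
}}

```text
time_s: 11.57
tcp_pos: [0.483, 0.1844, 0.111]
ee_rot: [[-0.662, -0.75, 0.001], [-0.75, 0.662, -0.001], [-0.0, -0.001, -1.0]]
wrist_force: [-0.2, 0.3, -2.0]
gripper_width: 0.387
```

```bash
 python3 st.py
```

```text
11.5667 [0.483  0.1844 0.111 ] yaw 138.57 tiltfix wx,wy 0.0006 0.001 J [ 38.9  18.7 -24.    0.1 -47.2 -80.4] F [-0.2  0.3 -2. ] [0.09 0.01 0.01] 0.387
```

{"name": "apply_moves", "arguments": {
  "plan": [
    [[0,0,0,-0.06,0,0,0],[0,0,0,-0.02,0,0,0],[0,0,0,0,0,0,0]]
  ]
}}

```text
time_s: 11.82
tcp_pos: [0.4832, 0.1845, 0.1109]
ee_rot: [[-0.661, -0.75, 0.002], [-0.75, 0.661, -0.0], [-0.001, -0.002, -1.0]]
wrist_force: [0.5, 0.1, -2.5]
gripper_width: 0.387
```

```bash
 python3 st.py
```

```text
11.8167 [0.4832 0.1845 0.1109] yaw 138.61 tiltfix wx,wy 0.0004 0.0022 J [ 39.   18.7 -24.    0.1 -47.1 -80.4] F [ 0.5  0.1 -2.5] [ 0.06  0.08 -0.  ] 0.387
```

{"name": "apply_moves", "arguments": {
  "plan": [
    [[0,0,0,-0.08,0,0,0]]
  ]
}}

```text
time_s: 11.9
tcp_pos: [0.4836, 0.1847, 0.1104]
ee_rot: [[-0.661, -0.751, 0.003], [-0.751, 0.661, -0.0], [-0.002, -0.003, -1.0]]
wrist_force: [-6.8, 0.1, 20.3]
gripper_width: 0.39
```

{"name": "apply_moves", "arguments": {
  "plan": [
    [[0,0,0,0,0,0,0]]
  ]
}}

```text
time_s: 11.98
tcp_pos: [0.4836, 0.1847, 0.1109]
ee_rot: [[-0.661, -0.751, 0.004], [-0.751, 0.661, -0.0], [-0.002, -0.003, -1.0]]
wrist_force: [-0.3, 0.4, -1.8]
gripper_width: 0.39
```

{"name": "apply_moves", "arguments": {
  "plan": [
    [[70,0,0,0,0,0,0],[70,0,0,0,0,0,0],[70,0,0,0,0,0,0],[70,0,0,0,0,0,0],[70,0,0,0.2,0,0.002,0],[70,0,0,0.5,0,0,0],[70,0,0,0.6,0,0,0],[70,0,0,0.6,0,0,0],[70,0,0,0.3,0,0,0],[70,0,0,0,0,0,0],[70,0,0,0,0,0,0]]
  ]
}}

```text
time_s: 12.9
tcp_pos: [0.4852, 0.1854, 0.1684]
ee_rot: [[-0.66, -0.751, 0.004], [-0.751, 0.66, 0.001], [-0.003, -0.002, -1.0]]
wrist_force: [-0.1, 0.6, -0.4]
gripper_width: 0.699
```

```bash
 python3 w.py wrest; python3 - <<'E'
from h import *
c=capture('scene');d=capture('side')
a=cv2.resize(c['pixels'][120:220,290:410],None,fx=3.3,fy=3.3,interpolation=2)
b=cv2.resize(d['pixels'][250:350,190:310],None,fx=3.3,fy=3.3,interpolation=2)
save(np.hstack([a,b]),'rest2')
E
```

```text
12.9 [0.48515572 0.18536321 0.16838163] yaw 138.67951553086834 [ 38.9  14.9 -19.7   0.1 -55.1 -80.3] 0.6988151918330457
0.73 [0.47614232 0.1767714  0.10532437]
0.68 [0.53796188 0.02759698 0.02998253]
0.64 [0.38709363 0.03767054 0.01918459]
0.95 [0.44783934 0.1575354  0.03710174]
```

View pics/wrest.png

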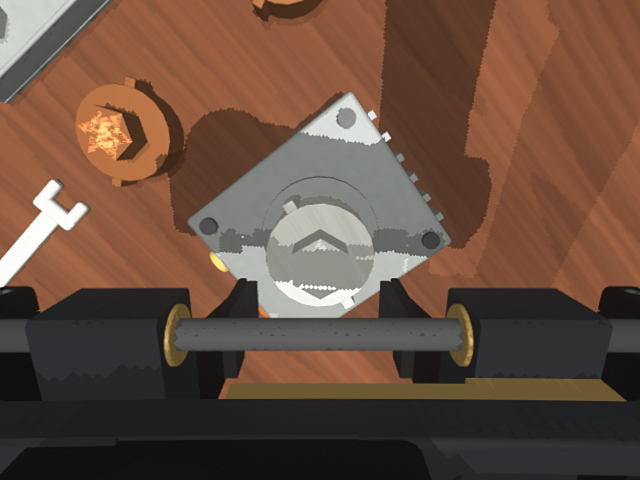

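View pics/rest2.png

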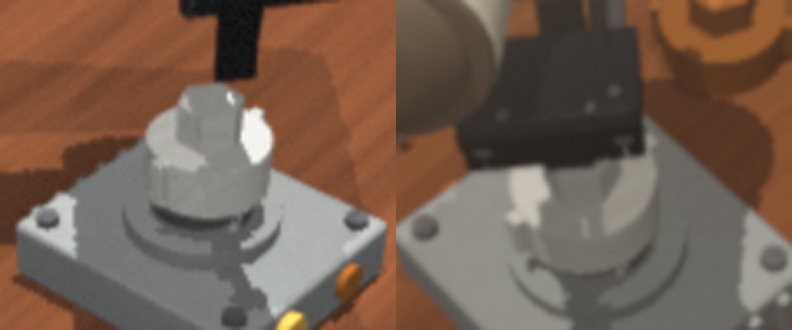

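The wrist and scene pictures show the cap released and upright on the neck (wrist (320,250)), ears at (291,208) and (349,300). Measuring its height, centre and angle.

```bash
cat > capm.py <<'E'
import sys,pickle
from h import *
s,c=pickle.load(open(sys.argv[1]+'.pkl','rb'));P=cloud(c,s)
cx,cy=.4816,.1839
r=np.hypot(P[...,0]-cx,P[...,1]-cy)
z=P[...,2]
m=(r<.03)&(z>.09); h=np.histogram(z[m],np.arange(.07,.15,.002));
k=np.argsort(h[0])[-4:];print([(round(h[1][i],3),h[0][i]) for i in k])
zt=float(sys.argv[2])
m=(r<.03)&(abs(z-zt)<.004);q=P[m];print('hextop',q.mean(0),np.median(q[:,2]))
q=q[:,:2]
A=np.arange(0,60,.5);w=[sum(np.ptp(np.percentile(q@[np.cos(np.radians(a+k)),np.sin(np.radians(a+k))],[.5,99.5])) for k in(0,60,120)) for a in A]
print('flats',A[np.argmin(w)],min(w)/3,'centre',cv2.minEnclosingCircle(q.astype(np.float32)))
zs=zt-.024
m=(r<.05)&(abs(z-zs)<.0035);q=P[m];print('skirt',np.median(q[:,2]),cv2.minEnclosingCircle(q[:,:2].astype(np.float32)))
e=q[(np.hypot(q[:,0]-cx,q[:,1]-cy)>.0385)]
a=np.degrees(np.arctan2(e[:,1]-cy,e[:,0]-cx));print('ears',len(a),[np.median(a[(a>l)&(a<l+180)]).round(1) for l in (-60,) if len(a)], np.histogram(a,18,(-180,180))[0])
E
python3 capm.py wrest .1234
```

```text
[(np.float64(0.122), np.int64(1270)), (np.float64(0.124), np.int64(1357)), (np.float64(0.098), np.int64(1359)), (np.float64(0.1), np.int64(1611))]
hextop [0.48222525 0.18432547 0.12396368] 0.12401353377578453
flats 19.0 0.03372773388580804 centre ((0.4827858805656433, 0.18466244637966156), 0.0195966437458992)
skirt 0.10002500222807306 ((0.48267602920532227, 0.184771329164505), 0.04250366613268852)
ears 137 [np.float64(77.7)] [ 0  0  0 32 28  0  0  0  0  0  0  0 54 23  0  0  0  0]
```

{"name": "apply_moves", "arguments": {
  "plan": [
    [[70,0,0,0,0,0,0.05],[70,0,0,0,0,0,0.1],[70,0,0,0,0,0,0.1],[70,0,0,0,0,0,0.1],[70,0,0,0,0,0,0.1],[70,0,0,0,0,0,0.1],[70,0,0,0,0,0,0.1],[70,0,0,0,0,0,0.1],[70,0,0,0,0,0,0.1],[70,0,0,0,0,0,0.1],[70,0,0,0,0,0,0.02],[70,0,0,0,0,0,0]]
  ]
}}

```text
time_s: 14.15
tcp_pos: [0.4815, 0.1828, 0.1595]
ee_rot: [[0.291, -0.957, -0.006], [-0.957, -0.291, -0.012], [0.01, 0.01, -1.0]]
wrist_force: [-0.7, -0.1, -0.7]
gripper_width: 0.701
```

```bash
 python3 st.py
```

```text
14.15 [0.4815 0.1828 0.1595] yaw -163.09 tiltfix wx,wy 0.0119 -0.0063 J [ 39.1  15.5 -20.5   0.4 -54.7 -22.4] F [-0.7 -0.1 -0.7] [0.01 0.1  0.03] 0.701
```

{"name": "apply_moves", "arguments": {
  "plan": [
    [[70,0.04,0.07,-0.3,0.01,-0.006,0.03],[70,0,0,-0.5,0,0,0],[70,0,0,-0.4,0,0,0],[70,0,0,-0.2,0,0,0],[70,0,0,0,0,0,0],[70,0,0,0,0,0,0]]
  ]
}}

```text
time_s: 14.65
tcp_pos: [0.4825, 0.1846, 0.1224]
ee_rot: [[0.31, -0.951, -0.001], [-0.951, -0.31, -0.002], [0.002, 0.001, -1.0]]
wrist_force: [0.5, -0.1, 0.7]
gripper_width: 0.696
```

```bash
 python3 st.py
```

```text
14.65 [0.4825 0.1846 0.1224] yaw -161.95 tiltfix wx,wy 0.0024 -0.0007 J [ 39.   17.9 -23.2   0.1 -49.  -21. ] F [ 0.5 -0.1  0.7] [-0.    0.14  0.02] 0.696
```

{"name": "apply_moves", "arguments": {
  "plan": [
    [[70,0,0,-0.25,0.002,0,0.012],[70,0,0,-0.12,0,0,0],[70,0,0,0,0,0,0],[70,0,0,0,0,0,0]]
  ]
}}

```text
time_s: 14.98
tcp_pos: [0.4832, 0.185, 0.1135]
ee_rot: [[0.321, -0.947, 0.001], [-0.947, -0.321, 0.001], [-0.001, -0.002, -1.0]]
wrist_force: [-0.2, -0.1, -0.4]
gripper_width: 0.696
```

```bash
 python3 st.py
```

```text
14.9833 [0.4832 0.185  0.1135] yaw -161.27 tiltfix wx,wy -0.001 0.0013 J [ 38.9  18.6 -23.8   0.  -47.6 -20.2] F [-0.2 -0.1 -0.4] [0.01 0.14 0.06] 0.696
```

{"name": "apply_moves", "arguments": {
  "plan": [
    [[70,-0.02,-0.02,-0.09,0,0.001,0.002],[30,0,0,0,0,0,0],[0,0,0,0,0,0,0],[0,0,0,0,0,0,0],[0,0,0,0,0,0,0],[0,0,0,0,0,0,0]]
  ]
}}

```text
time_s: 15.48
tcp_pos: [0.4831, 0.1848, 0.1119]
ee_rot: [[0.323, -0.946, 0.002], [-0.946, -0.323, 0.002], [-0.001, -0.002, -1.0]]
wrist_force: [0.8, -0.3, -0.4]
gripper_width: 0.407
```

```bash
 python3 st.py
```

```text
15.4833 [0.4831 0.1848 0.1119] yaw -161.15 tiltfix wx,wy -0.0021 0.0017 J [ 38.9  18.7 -23.9  -0.  -47.3 -20. ] F [ 0.8 -0.3 -0.4] [-0.01  0.15  0.  ] 0.407
```

{"name": "apply_moves", "arguments": {
  "plan": [
    [[0,0,0,0.02,0,0,0.03],[0,0,0,0.02,0,0,0.06],[0,0,0,0.02,0,0,0.07],[0,0,0,0.02,0,0,0.07],[0,0,0,0.01,0,0,0.07],[0,0,0,0.01,0,0,0.07],[0,0,0,0,0,0,0.07],[0,0,0,0,0,0,0.07],[0,0,0,0,0,0,0.07],[0,0,0,0,0,0,0.04],[0,0,0,0,0,0,0]]
  ]
}}

```text
time_s: 16.4
tcp_pos: [0.4814, 0.1842, 0.1114]
ee_rot: [[0.829, -0.559, -0.004], [-0.559, -0.829, 0.001], [-0.004, 0.001, -1.0]]
wrist_force: [-0.6, 0.2, -1.7]
gripper_width: 0.386
```

```bash
 python3 st.py
```

```text
16.4 [0.4814 0.1842 0.1114] yaw -124.0 tiltfix wx,wy -0.0015 -0.0035 J [ 38.9  18.7 -23.9  -0.3 -47.5  17.3] F [-0.6  0.2 -1.7] [-0.03  0.13  0.01] 0.386
```

{"name": "apply_moves", "arguments": {
  "plan": [
    [[0,0.02,0,0.01,0,-0.003,0.05],[0,0.02,0,0,0,0,0.07],[0,0,0,0,0,0,0.07],[0,0,0,0,0,0,0.04],[0,0,0,0,0,0,0],[0,0,0,0,0,0,0]]
  ]
}}

```text
time_s: 16.9
tcp_pos: [0.4799, 0.1828, 0.1089]
ee_rot: [[0.935, -0.354, -0.007], [-0.354, -0.935, -0.002], [-0.006, 0.004, -1.0]]
wrist_force: [0.1, -0.7, -2.6]
gripper_width: 0.387
```

```bash
 python3 st.py
```

```text
16.9 [0.4799 0.1828 0.1089] yaw -110.74 tiltfix wx,wy 0.0019 -0.0069 J [ 38.9  18.8 -24.2  -0.2 -47.4  30.5] F [ 0.1 -0.7 -2.6] [ 0.03  0.12 -0.01] 0.387
```

{"name": "apply_moves", "arguments": {
  "plan": [
    [[0,0.08,0.05,-0.06,0.002,-0.006,0.03],[0,0,0,-0.08,0,0,0.01],[0,0,0,-0.06,0,0,0],[0,0,0,0,0,0,0],[0,0,0,0,0,0,0]]
  ]
}}

```text
time_s: 17.32
tcp_pos: [0.4811, 0.1836, 0.1028]
ee_rot: [[0.947, -0.322, -0.003], [-0.322, -0.947, -0.001], [-0.002, 0.002, -1.0]]
wrist_force: [0.3, 0.0, -2.4]
gripper_width: 0.386
```

```bash
 python3 st.py
```

```text
17.3167 [0.4811 0.1836 0.1028] yaw -108.77 tiltfix wx,wy 0.0011 -0.0029 J [ 38.9  19.3 -24.6  -0.1 -46.3  32.4] F [ 0.3  0.  -2.4] [-0.03  0.07 -0.03] 0.386
```

{"name": "apply_moves", "arguments": {
  "plan": [
    [[0,0,0,-0.06,0,-0.003,0]]
  ]
}}

```text
time_s: 17.4
tcp_pos: [0.4814, 0.1836, 0.1022]
ee_rot: [[0.947, -0.322, 0.001], [-0.322, -0.947, -0.001], [0.001, 0.001, -1.0]]
wrist_force: [-5.9, 0.2, 13.3]
gripper_width: 0.39
```

{"name": "apply_moves", "arguments": {
  "plan": [
    [[0,0,0,-0.04,0,0,0]]
  ]
}}

```text
time_s: 17.48
tcp_pos: [0.4814, 0.1836, 0.1024]
ee_rot: [[0.947, -0.322, 0.001], [-0.322, -0.947, -0.002], [0.001, 0.001, -1.0]]
wrist_force: [-4.0, 0.5, 6.2]
gripper_width: 0.389
```

{"name": "apply_moves", "arguments": {
  "plan": [
    [[0,0,0,0,0,0,-0.04],[0,0,0,-0.005,0,0,-0.07],[0,0,0,-0.008,0,0,-0.08],[0,0,0,-0.008,0,0,-0.08],[0,0,0,-0.008,0,0,-0.08],[0,0,0,-0.008,0,0,-0.08],[0,0,0,-0.005,0,0,-0.04],[0,0,0,0,0,0,0]]
  ]
}}

```text
time_s: 18.15
tcp_pos: [0.4813, 0.1838, 0.1023]
ee_rot: [[0.679, -0.735, 0.002], [-0.735, -0.679, -0.001], [0.002, -0.001, -1.0]]
wrist_force: [0.2, -0.2, -2.5]
gripper_width: 0.382
```

```bash
 python3 st.py
```

```text
18.15 [0.4813 0.1838 0.1023] yaw -137.27 tiltfix wx,wy 0.001 0.0023 J [ 39.1  19.2 -24.9   0.2 -45.8   3.5] F [ 0.2 -0.2 -2.5] [-0.01  0.2  -0.02] 0.382
```

{"name": "apply_moves", "arguments": {
  "plan": [
    [[0,0.01,0,-0.05,0,0.002,-0.04],[0,0,0,-0.03,0,0,-0.06],[0,0,0,-0.02,0,0,-0.07],[0,0,0,-0.02,0,0,-0.07],[0,0,0,-0.02,0,0,-0.07],[0,0,0,-0.01,0,0,-0.04],[0,0,0,0,0,0,0]]
  ]
}}

```text
time_s: 18.73
tcp_pos: [0.4806, 0.1837, 0.101]
ee_rot: [[0.377, -0.926, -0.001], [-0.926, -0.377, -0.001], [0.001, 0.001, -1.0]]
wrist_force: [0.5, 0.6, -2.4]
gripper_width: 0.389
```

```bash
 python3 st.py
```

```text
18.7333 [0.4806 0.1837 0.101 ] yaw -157.85 tiltfix wx,wy 0.0012 -0.0007 J [ 39.   19.3 -24.9   0.  -45.8 -16.9] F [ 0.5  0.6 -2.4] [-0.01  0.19  0.04] 0.389
```

{"name": "apply_moves", "arguments": {
  "plan": [
    [[0,0.02,0,-0.03,0,0,-0.04],[0,0,0,-0.02,0,0,-0.07],[0,0,0,-0.02,0,0,-0.08],[0,0,0,-0.02,0,0,-0.08],[0,0,0,-0.02,0,0,-0.08],[0,0,0,-0.02,0,0,-0.08],[0,0,0,-0.02,0,0,-0.08],[0,0,0,-0.02,0,0,-0.08],[0,0,0,-0.01,0,0,-0.04],[0,0,0,0,0,0,0]]
  ]
}}

```text
time_s: 19.57
tcp_pos: [0.4815, 0.1853, 0.0993]
ee_rot: [[-0.251, -0.968, 0.003], [-0.968, 0.251, 0.002], [-0.003, -0.002, -1.0]]
wrist_force: [-0.3, -0.8, -2.5]
gripper_width: 0.389
```

```bash
 python3 st.py
```

```text
19.5667 [0.4815 0.1853 0.0993] yaw 165.47 tiltfix wx,wy -0.002 0.0026 J [ 39.1  19.5 -25.    0.  -45.4 -53.6] F [-0.3 -0.8 -2.5] [-0.03  0.09 -0.06] 0.389
```

{"name": "apply_moves", "arguments": {
  "plan": [
    [[0,0,-0.04,-0.02,-0.001,0.002,-0.04],[0,0,-0.01,-0.02,0,0,-0.07],[0,0,0,-0.02,0,0,-0.08],[0,0,0,-0.02,0,0,-0.08],[0,0,0,-0.02,0,0,-0.08],[0,0,0,-0.02,0,0,-0.08],[0,0,0,-0.01,0,0,-0.04],[0,0,0,0,0,0,0]]
  ]
}}

```text
time_s: 20.23
tcp_pos: [0.4834, 0.1862, 0.0981]
ee_rot: [[-0.662, -0.749, 0.007], [-0.749, 0.662, 0.004], [-0.008, -0.003, -1.0]]
wrist_force: [0.4, -0.1, -2.1]
gripper_width: 0.386
```

```bash
 python3 st.py
```

```text
20.2333 [0.4834 0.1862 0.0981] yaw 138.52 tiltfix wx,wy -0.0036 0.0074 J [ 39.1  19.6 -25.    0.2 -44.9 -80.7] F [ 0.4 -0.1 -2.1] [-0.07  0.04  0.04] 0.386
```

{"name": "apply_moves", "arguments": {
  "plan": [
    [[0,-0.05,-0.07,-0.02,-0.003,0.006,-0.05],[0,0,0,-0.03,0,0.002,-0.07],[0,0,0,-0.02,0,0,-0.07],[0,0,0,-0.02,0,0,-0.06],[0,0,0,-0.02,0,0,-0.04],[0,0,0,0,0,0,-0.02]]
  ]
}}

```text
time_s: 20.73
tcp_pos: [0.484, 0.1856, 0.0974]
ee_rot: [[-0.856, -0.517, 0.005], [-0.517, 0.856, 0.002], [-0.005, -0.001, -1.0]]
wrist_force: [-0.2, -2.2, -1.9]
gripper_width: 0.394
```

```bash
 python3 st.py
```

```text
20.7333 [0.484  0.1856 0.0974] yaw 121.13 tiltfix wx,wy -0.0016 0.0045 J [ 39.   19.8 -24.9   0.1 -45.1 -97.9] F [-0.2 -2.2 -1.9] [-0.71 -0.07  0.16] 0.394
```

{"name": "apply_moves", "arguments": {
  "plan": [
    [[0,-0.05,-0.05,-0.02,0,0.004,-0.05],[0,0,0,-0.02,0,0,-0.06]]
  ]
}}

```text
time_s: 20.9
tcp_pos: [0.4831, 0.1838, 0.097]
ee_rot: [[-0.906, -0.423, 0.001], [-0.423, 0.906, 0.0], [-0.001, -0.0, -1.0]]
wrist_force: [-2.2, -0.9, 3.7]
gripper_width: 0.387
```

```bash
 python3 st.py
```

```text
20.9 [0.4831 0.1838 0.097 ] yaw 115.02 tiltfix wx,wy -0.0001 0.0012 J [ 3.890e+01  1.980e+01 -2.490e+01  1.000e-01 -4.520e+01 -1.039e+02] F [-2.2 -0.9  3.7] [-0.25  0.66  0.86] 0.387
```

{"name": "apply_moves", "arguments": {
  "plan": [
    [[0,-0.02,0,-0.03,0,0,-0.07],[0,0,0,-0.03,0,0,-0.08]]
  ]
}}

```text
time_s: 21.07
tcp_pos: [0.4849, 0.1846, 0.0972]
ee_rot: [[-0.957, -0.292, 0.007], [-0.292, 0.957, 0.0], [-0.007, -0.002, -1.0]]
wrist_force: [0.7, -0.8, 0.2]
gripper_width: 0.406
```

```bash
 python3 st.py
```

```text
21.0667 [0.4849 0.1846 0.0972] yaw 106.95 tiltfix wx,wy -0.0001 0.0071 J [  38.9   19.8  -25.     0.4  -44.9 -112.2] F [ 0.7 -0.8  0.2] [-0.14 -0.33  1.16] 0.406
```

The jaws are now slipping round the hexagon (opening 0.386→0.406, moment 1.2 N m), so the cap is against the stops. I'll release and inspect.

{"name": "apply_moves", "arguments": {
  "plan": [
    [[70,0,0,0,0,0,0],[70,0,0,0,0,0,0],[70,0,0,0,0,0,0],[70,0,0,0,0,0,0],[70,0,0,0.3,0,0.006,0],[70,0,0,0.6,0,0,0],[70,0,0,0.6,0,0,0],[70,0,0,0.6,0,0,0],[70,0,0,0.3,0,0,0],[70,0,0,0,0,0,0],[70,0,0,0,0,0,0]]
  ]
}}

```text
time_s: 21.98
tcp_pos: [0.4848, 0.1847, 0.1597]
ee_rot: [[-0.953, -0.304, 0.001], [-0.304, 0.953, 0.002], [-0.001, 0.002, -1.0]]
wrist_force: [-0.9, -0.3, 0.3]
gripper_width: 0.7
```

```bash
 python3 w.py whome; python3 capm.py whome .1085
```

```text
21.9833 [0.48478545 0.18473214 0.15970763] yaw 107.68901155993794 [ 3.88e+01  1.55e+01 -2.03e+01 -1.00e-01 -5.41e+01 -1.11e+02] 0.7001995091240537
0.93 [0.47069291 0.17985971 0.08782908]
0.91 [0.53474562 0.0301991  0.02934455]
0.83 [0.3779682  0.02964115 0.0315423 ]
0.65 [0.44425662 0.16918775 0.03680064]
[(np.float64(0.104), np.int64(50)), (np.float64(0.11), np.int64(134)), (np.float64(0.106), np.int64(173)), (np.float64(0.108), np.int64(2203))]
hextop [0.48109448 0.18428017 0.10890515] 0.10898906498117034
flats 57.0 0.03368204700688227 centre ((0.481575071811676, 0.18441307544708252), 0.019734324887394905)
skirt 0.0850019606300464 ((0.48175114393234253, 0.18332257866859436), 0.04268211871385574)
ears 131 [np.float64(-3.3)] [15  0  0  0  0  0  0  0 40 11  0  0  0  0  0  0  0 65]
```

View pics/whome.png

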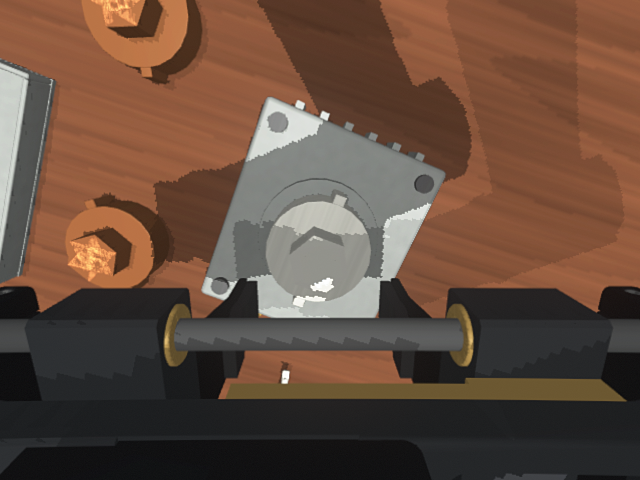

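At the wrist picture's (320,250) the cap sits low: hex top 0.109 m (home would be 0.1085) and ears at -3.3° (neck x axis about -4°). There's plenty of time, so I'll regrip squarely on the flats and seat it firmly once more without slipping.

{"name": "apply_moves", "arguments": {
  "plan": [
    [[70,-0.08,-0.02,-0.3,0,0,0.06],[70,-0.02,0,-0.6,0,0,0.07],[70,0,0,-0.6,0,0,0.02],[70,0,0,-0.4,0,0,0],[70,0,0,-0.1,0,0,0],[70,0,0,0,0,0,0],[70,0,0,0,0,0,0]]
  ]
}}

```text
time_s: 22.72
tcp_pos: [0.4798, 0.1825, 0.1027]
ee_rot: [[-0.893, -0.45, -0.008], [-0.45, 0.893, -0.004], [0.009, -0.0, -1.0]]
wrist_force: [-0.5, 0.2, -0.5]
gripper_width: 0.702
```

```bash
 python3 st.py
```

```text
22.7167 [0.4798 0.1825 0.1027] yaw 116.72 tiltfix wx,wy 0.0042 -0.0076 J [ 3.890e+01  1.930e+01 -2.460e+01 -1.000e-01 -4.660e+01 -1.021e+02] F [-0.5  0.2 -0.5] [ 0.05  0.03 -0.02] 0.702
```

{"name": "apply_moves", "arguments": {
  "plan": [
    [[70,0.06,0.06,-0.13,0.004,-0.007,0.002],[70,0,0,-0.04,0,0,0],[70,0,0,0,0,0,0],[70,0,0,0,0,0,0]]
  ]
}}

```text
time_s: 23.05
tcp_pos: [0.4824, 0.1848, 0.0995]
ee_rot: [[-0.892, -0.452, 0.002], [-0.452, 0.892, 0.002], [-0.003, 0.0, -1.0]]
wrist_force: [0.4, -0.4, 0.5]
gripper_width: 0.703
```

```bash
 python3 st.py
```

```text
23.05 [0.4824 0.1848 0.0995] yaw 116.86 tiltfix wx,wy -0.0017 0.0025 J [  39.    19.5  -24.9    0.   -45.4 -102.1] F [ 0.4 -0.4  0.5] [ 0.03  0.06 -0.  ] 0.703
```

{"name": "apply_moves", "arguments": {
  "plan": [
    [[70,-0.03,-0.03,-0.1,-0.001,0.002,0],[30,0,0,0,0,0,0],[0,0,0,0,0,0,0],[0,0,0,0,0,0,0],[0,0,0,0,0,0,0],[0,0,0,0,0,0,0],[0,0,0,0,0,0,0]]
  ]
}}

```text
time_s: 23.63
tcp_pos: [0.4822, 0.1843, 0.098]
ee_rot: [[-0.892, -0.452, 0.002], [-0.452, 0.892, 0.002], [-0.003, 0.001, -1.0]]
wrist_force: [-0.4, -0.3, 0.2]
gripper_width: 0.387
```

```bash
 python3 st.py
```

```text
23.6333 [0.4822 0.1843 0.098 ] yaw 116.88 tiltfix wx,wy -0.002 0.0023 J [  38.9   19.6  -25.    -0.   -45.2 -102.1] F [-0.4 -0.3  0.2] [-0.1   0.01  0.01] 0.387
```

{"name": "apply_moves", "arguments": {
  "plan": [
    [[0,0,0,-0.02,0,0,-0.03],[0,0,0,-0.02,0,0,-0.04]]
  ]
}}

```text
time_s: 23.8
tcp_pos: [0.4821, 0.1841, 0.0979]
ee_rot: [[-0.92, -0.392, 0.003], [-0.392, 0.92, 0.0], [-0.002, -0.001, -1.0]]
wrist_force: [-4.9, -0.6, 5.4]
gripper_width: 0.394
```

```bash
 python3 st.py
```

```text
23.8 [0.4821 0.1841 0.0979] yaw 113.08 tiltfix wx,wy -0.0002 0.0025 J [ 3.90e+01  1.96e+01 -2.50e+01  1.00e-01 -4.52e+01 -1.06e+02] F [-4.9 -0.6  5.4] [-0.07  1.19  1.06] 0.394
```

{"name": "apply_moves", "arguments": {
  "plan": [
    [[70,0,0,0,0,0,0],[70,0,0,0,0,0,0],[70,0,0,0,0,0,0],[70,0,0,0,0,0,0],[70,0,0,0.3,0,0,0],[70,0,0,0.6,0,0,0],[70,0,0,0.6,0,0,0],[70,0,0,0.6,0,0,0],[70,0,0,0.6,0,0,0],[70,0,0,0.3,0,0,0],[70,0,0,0,0,0,0],[70,0,0,0,0,0,0]]
  ]
}}

```text
time_s: 24.8
tcp_pos: [0.4816, 0.1836, 0.1778]
ee_rot: [[-0.92, -0.392, 0.002], [-0.392, 0.92, 0.001], [-0.002, -0.0, -1.0]]
wrist_force: [0.1, 1.1, -1.1]
gripper_width: 0.704
```

```bash
 python3 w.py whome2; python3 capm.py whome2 .1085; python3 - <<'E'
from h import *
c=capture('scene');d=capture('side');save(c['pixels'],'scenef')
a=cv2.resize(c['pixels'][120:220,290:410],None,fx=3.3,fy=3.3,interpolation=2)
b=cv2.resize(d['pixels'][250:350,190:310],None,fx=3.3,fy=3.3,interpolation=2)
save(np.hstack([a,b]),'home2')
E
```

```text
24.8 [0.48161229 0.18357511 0.17780298] yaw 113.09309750934113 [  39.    14.1  -19.4    0.   -56.5 -105.9] 0.7037646937842938
0.96 [0.47388517 0.18099993 0.09129018]
0.78 [0.37846467 0.03016266 0.03332646]
0.56 [0.53658427 0.0316978  0.03150294]
0.98 [0.45012921 0.16650281 0.03766428]
[(np.float64(0.104), np.int64(47)), (np.float64(0.11), np.int64(235)), (np.float64(0.106), np.int64(314)), (np.float64(0.108), np.int64(1568))]
hextop [0.48100983 0.1868272  0.10887408] 0.10892580587346624
flats 56.5 0.03365867437894473 centre ((0.48154765367507935, 0.18730394542217255), 0.019547199830412865)
skirt 0.08530872638260684 ((0.4817854166030884, 0.1856197565793991), 0.04272562637925148)
ears 120 [np.float64(-0.9)] [ 4  0  0  0  0  0  0  0 27 21  0  0  0  0  0  0  0 68]
```

View pics/home2.png

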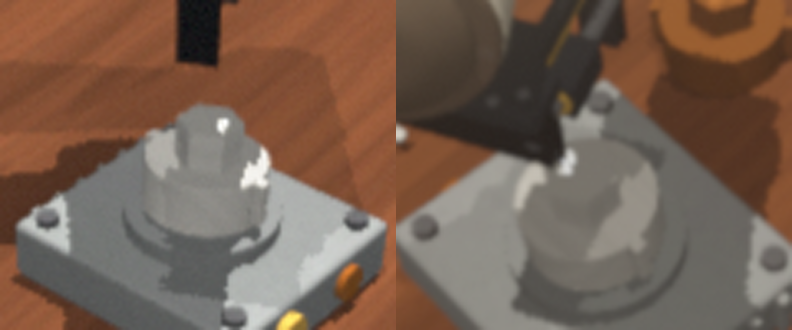

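View pics/scenef.png

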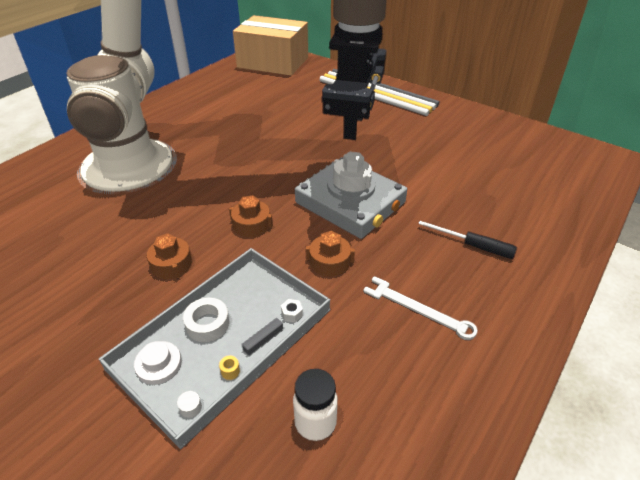

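```bash
 python3 - <<'E'
from station import *
print(finish_job())
E
```

```text
the job is handed in; nothing more can be done
None
```

The filler cap is screwed fully home on the neck. I handed the job in at about 25 s of the 70 s allowed. The gripper was open and about 6 cm clear of the cap.

- **Placing:** I took the cap by the hex and lowered it until it touched the threads, with the lugs about 83° from the neck's x axis. I let go and looked. The cap stood upright with its hex top at 0.124 m, against 0.1234 m expected.
- **Backing off:** I gripped it again on another pair of flats and turned it anticlockwise about 52° into the gap. There I lowered it about 9 mm until it touched the ledge, at the height you gave.
- **Screwing home:** I turned it clockwise about 136° until it stopped (moment about 1.1 N m). The jaws slipped slightly round the hex there, so I regripped on the flats, pressed it against the stops once more and let go.

**Last checks:**
- The hex top is at 0.109 m, against 0.1085 m expected when home.
- The hex flats put the cap's axis at about -3.5°. The neck axis measured -3.3° to -4.7° depending on the feature used.
- In the final picture the last ear reading and cap centre were off by about 2.5° and 3 mm. I put this down to a small arm movement during the shot and didn't retake it.
- The spanner, screwdriver, jar and brown caps look unmoved in the scene picture. The largest wrist force I read was about 21 N.

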